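Open the latched fuse case by its pop-out T-handle

ROBOT

A 6-joint arm with a two-finger parallel gripper is mounted at the origin on a cart in front of the work surface, level with it; the furniture and walls round the work are solid. World frame = base frame: x ahead of the robot, y to its left, z up, the work surface at z = 0. Lengths are in m, angles in rad, forces in N, time in s.
With the tool pointing down it reaches from about 0.3 to 0.775 m from the base axis. Payload 14.6 kg.
Tool frame: the origin (TCP) lies midway between the tips of the shut fingers; the grasp point (between the pads) lies 19 mm behind it; z points along the fingers, y is the line along which they close (so a half turn about z gives the same grasp; the last joint's range is limited). The gripper opens to 85 mm and grips with 20 to 120 N. Pads are 22 mm wide; open, the fingers measure 114 mm over their backs; the gripper's body (76 mm by 85 mm) begins 54 mm behind the grasp point. The pads swing forward as they close: fully open they stand 13 mm farther back than shut.
Start: joints at [-1.264, 0.3, 1.521, -0, 1.321, -0.067], TCP at [0.201, -0.512, 0.231] pointing down, gripper open.
Joint ranges: [-3.03, 3.03], [-0.79, 2.21], [0.23, 2.52], [-1.04, 4.18], [0, 3.07], [-2.55, 2.55]. Speed limits (rad/s): [2.22, 2.22, 2.57, 3.14, 3.14, 3.14].

INTERFACE

Orientations are given as a unit quaternion [w, x, y, z].
In Python, from station import sense, viewer, close_job, search_frame, masks_of, place_of gives the robot as it stands.
- The arm moves only by the shell command python3 -m handwheel 'ROWS' [OPENING] [FORCE]. ROWS is JSON, a list of rows, each a list of 2 entries, a list of its own where there are three numbers: the shift along the tool's x, y, z in cm, then the turn about the tool's z in degrees. In form: [[[dx, dy, dz], roll], ...]. A call has 1 to 20 rows; each row is the pose to reach, as a shift and turn from the pose commanded when the call began, along the tool's axes at that moment; what a row does not reach only later rows make up. A row lasts 1/8 s, in which the tool goes at most 62.5 mm and 10.7 degrees, less where a joint would pass 70% of its speed; a pose out of reach is approached as far as the arm can. A call with a gripper value outside its range is refused whole. OPENING is the finger opening in cm, from 0 to 8.54, set as the call begins (- or left out, the last holds). The fingers move at their own pace and stop on an object; FORCE is the grip in N (left out, the last holds). Time passes only in rows, so rows that repeat a pose let the fingers close. It gives the time, the measured TCP pose, the force, the opening and the grip force at its end, in the units of the state.
- sense(): the state, without advancing time (a new reading comes with each control period).
- viewer.snapshot(name): name is "scene" or "top"; returns a dict with "img" (480x640x3 uint8, blue, green, red), "fx", "fy", "cx", "cy" (pixels), "pose" (4x4, takes a point from camera to world coordinates). Camera axes: x right, y down, z forward; pixel columns grow to the right and rows downward; lengths in m; the calibration is good to about 2 mm. A picture is of the moment at which its call begins. There is no depth.
- close_job(): hands the job in; it is judged then, once.
Trained networks look in the newest picture that a camera, given by its name, has taken for a name from the list of things; names that differ only in an ending like _2 or _b are one class to them, and where a whole thing is asked for, a point or a joint stands for the part that bears it (a point fixed in the world has none). Each returns a list of dicts, best first, with "score" (0 to 1); they miss things now and then, are a little off and sometimes report something else, mostly with a low value. They report only what shows in the picture. A call takes as long as a camera call.
- search_frame(camera, thing): "location" ([column, row] in pixels, amid what is visible of it).
- masks_of(camera, thing): "pixels" (480x640 bool, what is visible of it) and "location" ([column, row] in pixels, amid what is visible of it).
- place_of(camera, thing): "location" ([column, row] in pixels: a listed point, or the origin of a listed thing).
The state is a dict: "time_s": time; "joint_pos": joint angles; "joint_vel": joint speeds; "joint_efforts": joint torques, N m; "ee_pos": TCP position; "tool_rot": TCP orientation; "force": force on the tool from outside, world axes, zero at the start; "ft_torque": the same for the moment, N m; "grip_width": opening from 0.0 (shut) to 1.0 (fully open); "grasp_force": force on a finger pad.
Only numpy, scipy, OpenCV 4.12 (cv2) and the standard library are available. Lean on these libraries where they do the work, as an engineer would, in place of code of your own. Each camera call takes 0.05 s, during which the arm holds its last target. There are 200 camera calls.

TASK

Open the grey sloping-front fuse case so that the spare fuses inside can be reached: press the round release button so that the T-handle pops out of its recess, turn the handle a quarter turn clockwise to unlatch, and raise the lid until it lies about level, then let go of it and leave it standing open. Leave the handle out and turned, and do not push about the things that stand beside the case and on it: two capacitors, a relay and a tape roll.

Things in the scene. Friction and masses are not known exactly. Their poses are not given: they have to be found in the camera images.
- case: fixed grey sheet-metal case, 225 mm deep, 220 wide, 140 high. Origin: centre of its underside, at bench height; x points level from its low front to its high back, y across it to the left as one faces its front, z up. Front 55 mm high; an aluminium lid slopes from it up to the back at 30 degrees from level; behind the lid a flat shelf, 78 mm deep, at 140 mm height
- lid_hinge (a point): middle of the lid's hinge line, which runs along the case's y at the top of the slope, 140 mm above the bench, in the plane of the lid's outer face. Axes of the lid: x up the slope towards the hinge, y along the case's y, z straight out of the lid (30 degrees from vertical, leaning to the case's front, while shut)
- lid_lip (a point): middle of the lid's low free edge, on its outer face, 176 mm down the slope from the hinge line; same axes. Near it, below the handle, is a flush lock barrel that does nothing
- button_top (a point): middle of the outer face of the release button: a plain steel disc, 20 mm in diameter, that stands 8 mm out of the lid, 38 mm down the slope from the hinge line and 72 mm up the slope from the handle's axis. It is pressed along minus its z (straight into the lid); same axes as the lid
- release_button (a joint): how far the button is pressed (m): 0 out, 0.006 fully in. Springy, about 2 N at first and 4.5 N fully in; it lets the handle go at about 0.003 and comes back when let go
- handle_bar (a point): middle of the T-handle's steel grip bar: 60 mm long, 12 wide, 14 high, on an 11 mm stem. z: turning axis, straight out of the lid, 110 mm down the slope from the hinge; x: along the bar, which lies up and down the slope at first, across the lid when turned. At first flush in its recess (70 x 22 mm, no room for fingers); popped out, its outer face stands 28 mm off the lid, its underside 14 mm
- handle_out (a joint): how far the handle has popped out along the axis (m): 0 flush, 0.028 out. A spring of 4 to 7 N pushes it out once the button frees it and holds it out
- handle_turn (a joint): turn of the handle (rad): 0 latched, grows clockwise as seen looking straight at the lid, stop at 1.57. It cannot be turned free while flush. The latch is free from about 1.1. It stays where it is left; about 0.06 N m turn it
- lid (a joint): opening of the lid (rad): 0 shut, 0.52 level, stop at 1.2; it turns about the hinge line, free edge upward. A stiff hinge holds it where it is left; about 12 N at the handle raise it. While latched it gives less than 0.03
- capacitor_mid (a point): centre of the larger dark upright can, 35 mm in diameter and 58 mm high, standing on the bench to the robot's right of the case; leave it alone
- relay_mid (a point): centre of a relay on its socket, 27 x 70 x 48 mm, standing on the blue mat to the robot's right of the case; leave it alone
- tape_roll_mid (a point): centre of a black tape roll, 68 mm in diameter and 19 mm high, lying on the shelf of the case behind the lid; leave it alone
- small_capacitor_mid (a point): centre of a smaller dark upright can, 30 mm in diameter and 45 mm high, standing on the shelf of the case behind the lid, right of the tape roll; leave it alone

How it is judged:
By the outcome, as a careful person would: the job done as asked, in the order asked, and still so for the second after the job is handed in, with the robot touching nothing.
It also fails if it takes over 51 s, if anything falls off the work surface, if the arm or the gripper's body presses on something with over 40 N, if the wrist force passes 120 N, or if a joint passes its speed limit or range.

## Working session

There is one attempt and no reset: what is moved stays moved. The work goes in short steps, Python scripts to look and compute and a shell command to move; the robot and the scene stay as the last step left them, time stands still between calls to the robot, and variables do not carry over. Pictures are saved under pics/ and viewed, at most 13 in all, crops included, and the job is handed in when it is done.

```bash
ls; mkdir -p pics; cat > h.py <<'E'
import numpy as np,cv2
from station import *
from scipy.spatial.transform import Rotation as R
def ray(s,px):
    d=np.array([(px[0]-s['cx'])/s['fx'],(px[1]-s['cy'])/s['fy'],1.]);T=np.array(s['pose']);return T[:3,3],T[:3,:3]@d
def tri(a,pa,b,pb):
    o1,d1=ray(a,pa);o2,d2=ray(b,pb);A=np.c_[d1,-d2];t=np.linalg.lstsq(A,o2-o1,rcond=None)[0]
    p,q=o1+d1*t[0],o2+d2*t[1];return (p+q)/2,np.linalg.norm(p-q)
E
python3 - <<'E'
from h import *
S={c:viewer.snapshot(c) for c in('scene','top')}
for c in S: cv2.imwrite(f'pics/{c}0.png',S[c]['img']); print(c,S[c]['fx'],np.round(S[c]['pose'],3).tolist())
for n in ['case','lid_hinge','lid_lip','button_top','handle_bar','capacitor_mid','relay_mid','tape_roll_mid','small_capacitor_mid']:
    r={c:place_of(c,n) for c in S}
    for c in S: print(n,c,[(np.round(x['location']).tolist(),round(x['score'],2)) for x in r[c][:2]])
    if r['scene'] and r['top']:
        p,e=tri(S['scene'],r['scene'][0]['location'],S['top'],r['top'][0]['location']);print('   ',p.round(4),round(e,4))
print(sense())
E
```

```text
pics
scene 447.8600894560908 [[-0.496, 0.476, -0.726, 1.19], [0.868, 0.296, -0.399, 0.443], [0.025, -0.828, -0.56, 0.598], [0.0, 0.0, 0.0, 1.0]]
top 436.4266659136307 [[-0.023, -0.997, 0.067, 0.504], [-0.999, 0.021, -0.027, 0.098], [0.026, -0.068, -0.997, 0.984], [0.0, 0.0, 0.0, 1.0]]
case scene [([338.0, 292.0], 0.86)]
case top [([269.0, 249.0], 0.8)]
    [ 0.5557  0.1617 -0.0026] 0.013
lid_hinge scene [([352.0, 244.0], 0.87)]
lid_hinge top [([254.0, 232.0], 0.91)]
    [0.5783 0.1861 0.1379] 0.0015
lid_lip scene [([328.0, 235.0], 0.6)]
lid_lip top [([308.0, 279.0], 0.93), ([290.0, 261.0], 0.17)]
    [0.4829 0.085  0.0683] 0.0053
button_top scene [([345.0, 240.0], 0.57)]
button_top top [([267.0, 246.0], 0.48)]
    [0.5544 0.1621 0.123 ] 0.0032
handle_bar scene []
handle_bar top [([287.0, 265.0], 0.44)]
capacitor_mid scene [([242.0, 232.0], 0.78)]
capacitor_mid top [([404.0, 262.0], 0.84)]
    [ 0.5133 -0.1269  0.0196] 0.0151
relay_mid scene [([220.0, 280.0], 0.48)]
relay_mid top [([361.0, 186.0], 0.63)]
    [ 0.686  -0.0397  0.0327] 0.001
tape_roll_mid scene [([399.0, 245.0], 0.83)]

[... 234 characters left out ...]
'time_s': 1.0, 'joint_pos': array([-1.26360469e+00,  2.99885948e-01,  1.52103112e+00,  3.72709476e-06,
        1.32068987e+00, -6.66317118e-02]), 'joint_vel': array([ 0.00022105,  0.00038515,  0.00161833,  0.00121329, -0.00130174,
        0.00227187]), 'joint_efforts': array([ 7.05539861e-06, -5.43346417e+01, -3.61981845e+01, -3.36859603e-05,
        6.03879398e-04,  8.44347397e-06]), 'ee_pos': array([ 0.20082352, -0.51200438,  0.23127511]), 'tool_rot': array([-7.30982261e-06,  9.82582894e-01,  1.85824799e-01,  9.35211909e-07]), 'force': array([0.43902776, 0.85594161, 0.19698569]), 'ft_torque': array([0.02636803, 0.00771254, 0.02349458]), 'grasp_force': 0.0, 'grip_width': 0.9971505292324767}
```

View pics/top0.png

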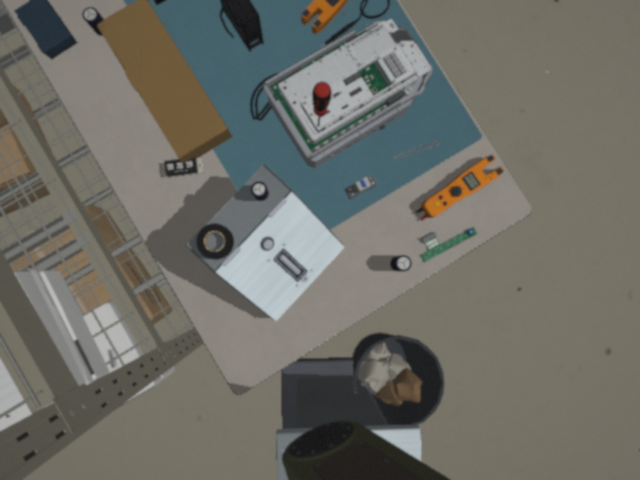

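View pics/scene0.png

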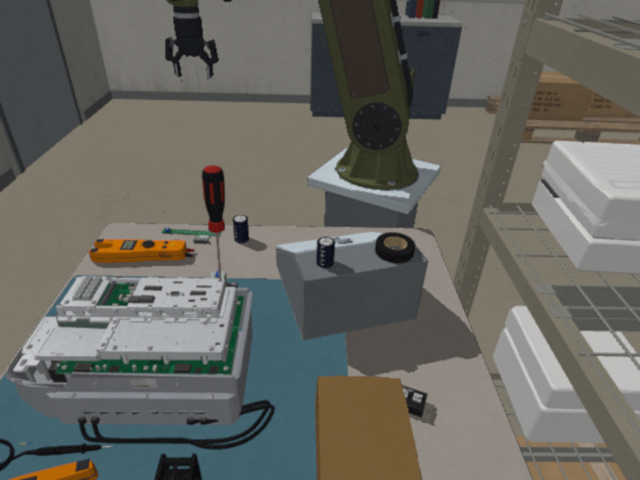

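```bash
cat >> h.py <<'E'
from scipy.optimize import least_squares
def mod(a,n,off=0): # case-frame pt: a down slope, n out; lid angle opening off
    t=np.pi/6-off; return np.array([.0345-a*np.cos(t)-n*np.sin(t),0,.14-a*np.sin(t)+n*np.cos(t)])
def tow(q,P): c,s=np.cos(q[2]),np.sin(q[2]); return np.array([q[0]+c*P[0]-s*P[1],q[1]+s*P[0]+c*P[1],P[2]])
def proj(s,p):
    T=np.array(s['pose']);v=T[:3,:3].T@(p-T[:3,3]);return np.array([s['fx']*v[0]/v[2]+s['cx'],s['fy']*v[1]/v[2]+s['cy']])
E
python3 - <<'E'
from h import *
S={c:viewer.snapshot(c) for c in('scene','top')}
M={'case':np.zeros(3),'lid_hinge':mod(0,0),'lid_lip':mod(.176,0),'button_top':mod(.038,.008),'handle_bar':mod(.11,-.007)}
O=[(n,c,np.array(r[0]['location'])) for n in M for c in S if (r:=place_of(c,n)) and r[0]['score']>.3]
f=lambda q:np.concatenate([proj(S[c],tow(q,M[n]))-u for n,c,u in O])
r=least_squares(f,[.55,.16,.8],loss='soft_l1');q=r.x;print(q)
for o,e in zip(O,f(q).reshape(-1,2)):print(o[0],o[1],e.round(1))
np.save('q.npy',q)
im=S['top']['img'].copy()
for n in M: print(n,tow(q,M[n]).round(4))
for nm,sl in(('top',(slice(160,330),slice(180,410))),('scene',(slice(210,350),slice(260,440)))):
    im=cv2.resize(S[nm]['img'],None,fx=3,fy=3,interpolation=cv2.INTER_CUBIC)
    for n in M: cv2.circle(im,tuple(((proj(S[nm],tow(q,M[n]))+.5)*3-.5).astype(int).tolist()),2,(0,0,255),-1)
    for P in ([.1125,.11,.14],[.1125,-.11,.14],[.0345,.11,.14],[.0345,-.11,.14],[-.118,.11,.052],[-.118,-.11,.052],[.1125,.11,0],[.1125,-.11,0]):
        cv2.circle(im,tuple(((proj(S[nm],tow(q,P))+.5)*3-.5).astype(int).tolist()),2,(255,0,255),-1)
    cv2.imwrite(f'pics/{nm}1.png',im[sl[0].start*3:sl[0].stop*3,sl[1].start*3:sl[1].stop*3])
for n in ['tape_roll_mid','small_capacitor_mid','capacitor_mid']:
  for c in S:print(n,c,[(np.round(x['location']).tolist(),round(x['score'],2)) for x in place_of(c,n)[:2]])
for n,u,z in(('tape',(214,241),.159),('sc',(260,189),.185)):
    o,d=ray(S['top'],u);p=o+d*(z-o[2])/d[2];print(n,p)
E
```

```text
[0.55906619 0.16321119 0.76387713]
case scene [ 1.7 -0.4]
case top [ 1.7 -1. ]
lid_hinge scene [ 5.5 -1.2]
lid_hinge top [-0.6 -4.3]
lid_lip scene [1.6 1.5]
lid_lip top [1.3 1.2]
button_top scene [ 0.4 -1.8]
button_top top [ 2.  -0.6]
handle_bar top [ 0.4 -1.2]
case [0.5591 0.1632 0.    ]
lid_hinge [0.584  0.1871 0.14  ]
lid_lip [0.4739 0.0816 0.052 ]
button_top [0.5573 0.1615 0.1279]
handle_bar [0.5177 0.1236 0.0789]
tape_roll_mid scene []
tape_roll_mid top [([217.0, 239.0], 0.6)]
small_capacitor_mid scene [([326.0, 255.0], 0.89)]
small_capacitor_mid top [([261.0, 192.0], 0.59)]
capacitor_mid scene []
capacitor_mid top [([403.0, 264.0], 0.69)]
tape [0.56223696 0.25955266 0.159     ]
sc [0.65479892 0.16932432 0.185     ]
```

View pics/top1.png

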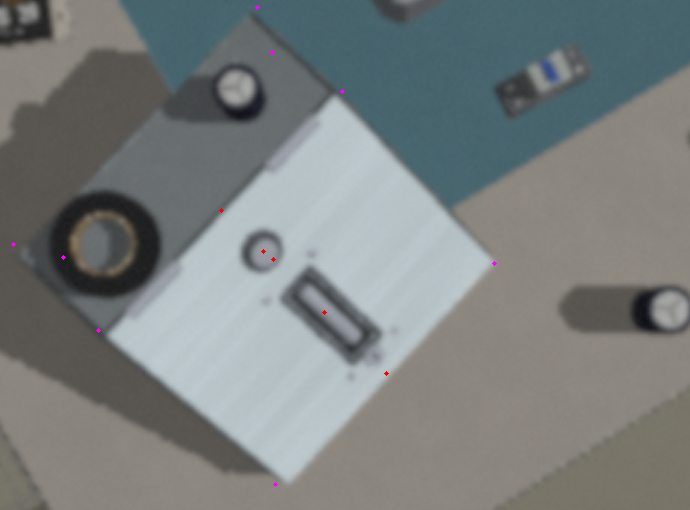

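View pics/scene1.png

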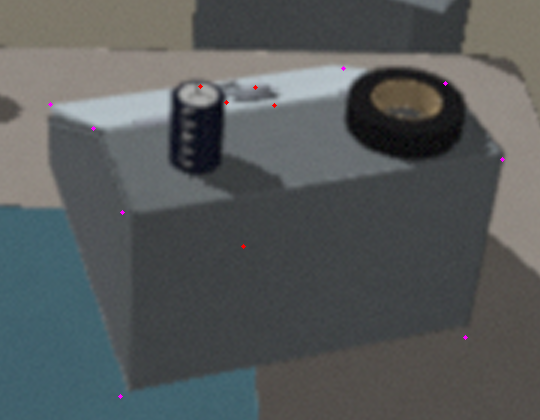

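```bash
python3 - <<'E'
from h import *
S={c:viewer.snapshot(c) for c in('scene','top')}
Y=np.array([0,.11,0])
H,L,B=mod(0,0),mod(.176,0),np.array([.1125,0,.14]);G=np.array([.1125,0,0])
O=[('top',H-Y,335,95),('top',L-Y,495,263),('top',L+Y,288,483),('top',H+Y,107,333),('top',B-Y,252,15),('top',B+Y,20,250),
('top',mod(.038,.008),264,250),('top',mod(.11,0),331,315),('scene',B-Y,135,212),('scene',B+Y,502,155),('scene',G-Y,130,388),('scene',G+Y,470,325),('scene',H-Y,93,128),('scene',L-Y,52,104)]
off={'top':(180,160),'scene':(260,210)}
f=lambda q:np.concatenate([proj(S[c],tow(q,P))-((np.array([u,v])+.5)/3-.5+off[c]) for c,P,u,v in O])
r=least_squares(f,[.55,.16,.8],loss='soft_l1');q=r.x;print(q)
print(f(q).reshape(-1,2).round(1).tolist())
np.save('q.npy',q)
for n,P in dict(hinge=H,lip=L,button=mod(.038,.008),handle=mod(.11,0),handle_out=mod(.11,.021)).items(): print(n,tow(q,P).round(4))
E
```

```text
[0.55665816 0.16208718 0.79214213]
[[1.5, -0.8], [0.5, -0.8], [-1.4, 1.5], [-1.4, 2.1], [0.3, -1.4], [-1.7, 1.8], [0.3, 1.7], [0.1, 0.7], [-1.4, 0.1], [0.8, -0.7], [-0.7, 2.7], [-1.0, 1.9], [1.2, 0.1], [-1.7, 0.4]]
hinge [0.5809 0.1866 0.14  ]
lip [0.4738 0.0781 0.052 ]
button [0.555  0.1604 0.1279]
handle [0.514  0.1188 0.085 ]
handle_out [0.5066 0.1114 0.1032]
```

```bash
cat >> h.py <<'E'
q=np.load('q.npy') if __import__('os').path.exists('q.npy') else None
def to(P,yaw=None): # shift in tool cm to world pt P, roll deg to put tool x along yaw
    s=sense(); M=R.from_quat(np.roll(s['tool_rot'],-1)).as_matrix()
    y0=np.arctan2(M[1,0],M[0,0]); yaw=q[2] if yaw is None else yaw
    return (M.T@(P-s['ee_pos'])*100).round(2), round(-np.degrees((yaw-y0+np.pi)%(2*np.pi)-np.pi),1)
def C(P): return tow(q,P)
def loc(p): c,s=np.cos(q[2]),np.sin(q[2]);d=p-[q[0],q[1],0];return np.array([c*d[0]+s*d[1],-s*d[0]+c*d[1],d[2]])
def lidc(p,off=0): # world -> (down slope a, y, out n)
    d=loc(p)-[.0345,0,.14];t=np.pi/6-off;return np.array([-d[0]*np.cos(t)-d[2]*np.sin(t),d[1],-d[0]*np.sin(t)+d[2]*np.cos(t)])
E
python3 - <<'E'
from h import *
print(to(C(mod(.038,.008)+[-.008,0,.05])))
E
```

```text
(array([ 56.79, -49.34,   5.34]), np.float64(-24.0))
```

```bash
python3 -m handwheel '[[[14,-12,0],-6],[[28,-24,0],-12],[[42,-37,0],-18],[[56.8,-49.3,0],-24],[[56.8,-49.3,0],-24],[[56.8,-49.3,0],-24],[[56.8,-49.3,0],-24],[[56.8,-49.3,0],-24],[[56.8,-49.3,0],-24],[[56.8,-49.3,0],-24],[[56.8,-49.3,0],-24],[[56.8,-49.3,0],-24],[[56.8,-49.3,2.5],-24],[[56.8,-49.3,4],-24],[[56.8,-49.3,4],-24]]' 0 40
python3 - <<'E'
from h import *
print(to(C(mod(.038,.008)+[-.008,0,.01])), sense()['force'],sense()['time_s'])
for c in('top','scene'):
    s=viewer.snapshot(c);p=proj(s,sense()['ee_pos']).astype(int);print(c,p)
    im=cv2.resize(s['img'][max(p[1]-90,0):p[1]+90,max(p[0]-120,0):p[0]+120],None,fx=3,fy=3,interpolation=cv2.INTER_CUBIC);cv2.imwrite(f'pics/{c}2.png',im)
E
```

```text
time_s: 3.88
ee_pos: [0.5491, 0.1537, 0.1905]
tool_rot: [-0.0, 0.923, 0.386, -0.001]
force: [0.1, -0.0, -1.0]
grip_width: 0.004
grasp_force: 0.0
(array([ 0.09, -0.05,  5.26]), np.float64(-0.0)) [ 0.10198045 -0.01518787 -1.04422027] 3.875
top [269 245]
scene [344 206]
```

View pics/scene2.png

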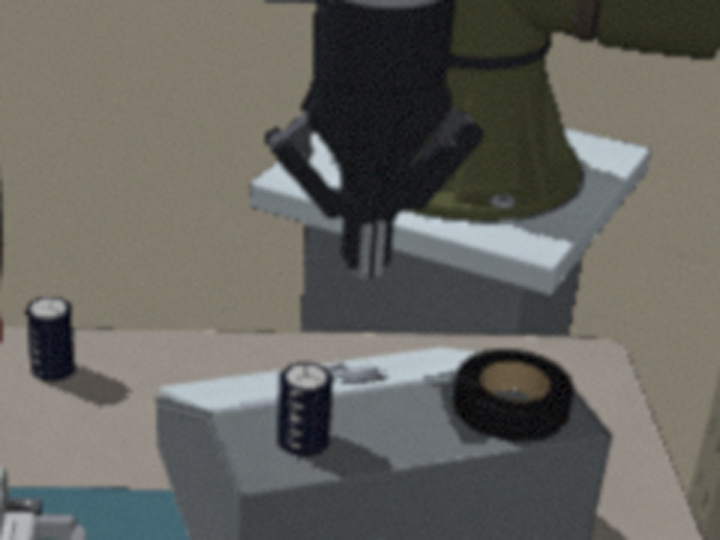

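```bash
python3 -m handwheel '[[[0,0,3],0],[[0,0,5.4],0],[[0,0,5.4],0]]'; python3 -m handwheel '[[[0.1,0,0.17],0],[[0.2,0,0.35],0],[[0.3,0,0.52],0],[[0.3,0,0.52],0]]'
```

```text
time_s: 4.35
ee_pos: [0.5492, 0.1538, 0.137]
tool_rot: [-0.0, 0.923, 0.386, -0.001]
force: [0.0, -0.4, -0.0]
grip_width: -0.002
grasp_force: 0.0
time_s: 4.85
ee_pos: [0.5517, 0.1566, 0.1322]
tool_rot: [-0.0, 0.922, 0.386, 0.0]
force: [0.8, -0.4, 0.1]
grip_width: -0.005
grasp_force: 0.0
```

```bash
python3 -m handwheel '[[[0.1,0,0.17],0],[[0.2,0,0.35],0],[[0.2,0,0.35],0]]'; python3 -m handwheel '[[[0.1,0,0.17],0],[[0.15,0,0.26],0],[[0.15,0,0.26],0]]'
```

```text
time_s: 5.22
ee_pos: [0.5532, 0.1579, 0.1288]
tool_rot: [0.0, 0.922, 0.386, 0.0]
force: [-1.3, 0.1, 4.0]
grip_width: -0.001
grasp_force: 2.3
time_s: 5.6
ee_pos: [0.5542, 0.159, 0.126]
tool_rot: [0.0, 0.922, 0.386, 0.0]
force: [-1.1, -1.4, 4.2]
grip_width: 0.001
grasp_force: 1.8
```

```bash
python3 -m handwheel '[[[0.1,0,0.17],0],[[0.1,0,0.17],0]]'; python3 - <<'E'
from h import *
s=viewer.snapshot('top');viewer.snapshot('scene')
print([(x['location'],x['score']) for x in place_of('top','handle_bar')], proj(s,C(mod(.11,-.007))),proj(s,C(mod(.11,.021))))
s=sense();print(s['force'],lidc(s['ee_pos']))
E
```

```text
time_s: 5.85
ee_pos: [0.5549, 0.1596, 0.1245]
tool_rot: [0.0, 0.922, 0.386, 0.0]
force: [-2.5, -1.3, 6.0]
grip_width: -0.0
grasp_force: 3.7
[([292.0, 267.3], 0.57), ([269.6, 248.9], 0.54)] [288.96163844 264.26225284] [293.69796053 268.87586505]
[-2.70410267 -1.52950142  7.16855258] [ 0.04019461 -0.00043787  0.00531567]
```

```bash
python3 - <<'E'
from h import *
P=mod(.086,.012)+[0,.034,0]
print(to(C(P+[0,0,.05])),to(C(P)), sense()['ee_pos'])
E
```

```text
(array([-4.3 , -3.45, -3.29]), np.float64(0.0)) (array([-4.3 , -3.45,  1.71]), np.float64(0.0)) [0.55488579 0.15966729 0.1245062 ]
```

```bash
python3 -m handwheel '[[[-0.5,0,-2],0],[[-0.5,0,-5],0],[[-2.5,-2,-5],0],[[-4.3,-3.5,-5],0],[[-4.3,-3.5,-5],0]]'
python3 - <<'E'
from h import *
P=mod(.086,.012)+[0,.034,0]
for c in('top','scene'):
    s=viewer.snapshot(c);print([(x['location'],x['score']) for x in place_of(c,'handle_bar')], proj(s,C(mod(.11,-.007))),proj(s,C(mod(.11,.021))))
    o=dict(top=(180,160),scene=(250,180))[c]
    cv2.imwrite(f'pics/{c}3.png',cv2.resize(s['img'][o[1]:o[1]+170,o[0]:o[0]+230],None,fx=3,fy=3,interpolation=cv2.INTER_CUBIC))
print(to(C(P)))
a=cv2.imread('pics/top3.png');b=cv2.imread('pics/scene3.png');cv2.imwrite('pics/both3.png',cv2.resize(np.vstack([a[:300],b[:300]]),None,fx=.97,fy=.97))
E
```

```text
time_s: 6.62
ee_pos: [0.4991, 0.1536, 0.1754]
tool_rot: [0.0, 0.922, 0.386, 0.0]
force: [0.1, -0.3, 0.7]
grip_width: 0.0
grasp_force: 0.0
[([262.6, 191.8], 0.19)] [288.96163844 264.26225284] [293.69796053 268.87586505]
[([331.5, 231.6], 0.67)] [334.35450745 243.24639433] [332.84246291 229.56652008]
(array([-0.05,  0.01,  6.72]), np.float64(0.0))
```

View pics/both3.png

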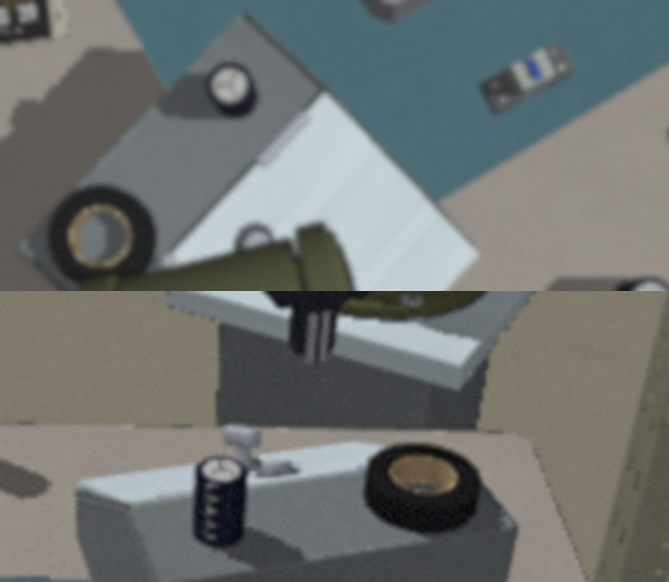

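The handle (crop pixel ≈(240,435)) now stands out of the lid, and the tool is to its left as planned. Next I descend and push.

```bash
python3 -m handwheel '[[[0,0,4],0],[[0,0,6],0],[[0,0,6.7],0],[[0,0,6.7],0]]'; python3 -m handwheel '[[[0,0.5,0],0],[[0,1,0],0],[[0,1.5,0],0],[[0,2,0],0],[[0,2,0],0]]'; python3 -m handwheel '[[[0,0.5,0],0],[[0,1,0],0],[[0,1,0],0]]'
```

```text
time_s: 7.32
ee_pos: [0.5001, 0.1536, 0.1074]
tool_rot: [-0.0, 0.923, 0.386, -0.0]
force: [0.3, 0.1, -0.0]
grip_width: -0.002
grasp_force: 0.0
time_s: 7.95
ee_pos: [0.5143, 0.1394, 0.1074]
tool_rot: [0.0, 0.923, 0.386, 0.0]
force: [-0.2, -0.3, 0.4]
grip_width: -0.002
grasp_force: 0.1
time_s: 8.32
ee_pos: [0.5213, 0.1322, 0.1071]
tool_rot: [0.0, 0.923, 0.386, -0.0]
force: [-0.6, 0.2, 0.1]
grip_width: 0.002
grasp_force: 0.2
```

```bash
python3 -m handwheel '[[[0,0.5,0],0],[[0,1,0],0],[[0,1.6,0],0],[[0,1.6,0],0]]'; python3 - <<'E'
from h import *
print(lidc(sense()['ee_pos']))
for c in('top','scene'):
    s=viewer.snapshot(c);print([(x['location'],x['score']) for x in place_of(c,'handle_bar')], proj(s,C(mod(.11,.021))))
s=viewer.snapshot('scene')
cv2.imwrite('pics/scene4.png',cv2.resize(s['img'][160:310,250:450],None,fx=4,fy=4,interpolation=cv2.INTER_CUBIC))
E
```

```text
time_s: 8.82
ee_pos: [0.5331, 0.1209, 0.1074]
tool_rot: [0.0, 0.923, 0.386, 0.0]
force: [0.4, 0.7, -0.3]
grip_width: -0.001
grasp_force: 0.6
[ 0.08591272 -0.01210542  0.01195643]
[([292.6, 268.1], 0.53)] [293.69796053 268.87586505]
[([333.3, 229.3], 0.37)] [332.84246291 229.56652008]
```

View pics/scene4.png

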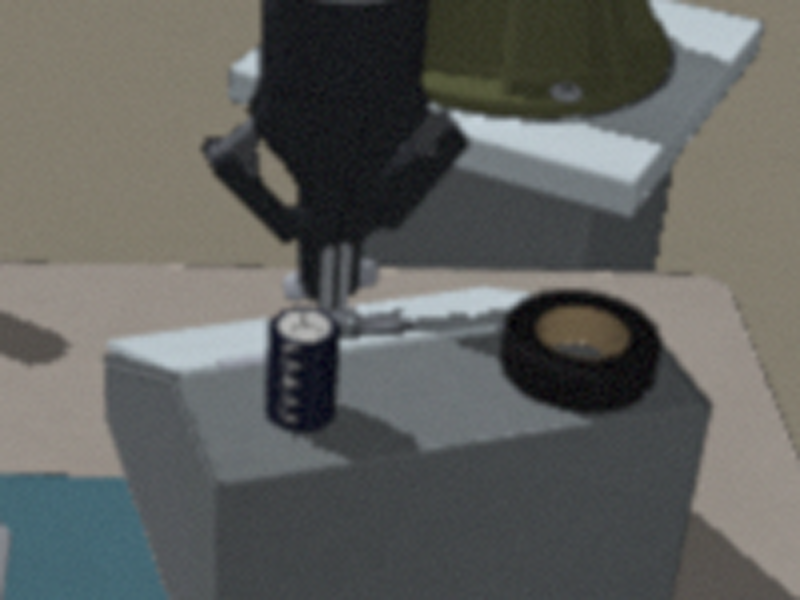

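The bar's ends show on both sides of the finger at (288,285) and (372,272), so it is mostly turned. I'll finish by pushing down-slope.

```bash
python3 -m handwheel '[[[-0.3,0,0.17],0],[[-0.6,0,0.35],0],[[-0.6,0,0.35],0]]'; python3 -m handwheel '[[[-0.2,0,0.12],0],[[-0.2,0,0.12],0]]';python3 -m handwheel '[[[-0.15,0,0.09],0],[[-0.15,0,0.09],0]]'; 
```

```text
time_s: 9.45
ee_pos: [0.5286, 0.1169, 0.1041]
tool_rot: [0.0, 0.922, 0.386, 0.001]
force: [3.9, 0.5, 2.2]
grip_width: -0.0
grasp_force: 1.8
time_s: 9.7
ee_pos: [0.5274, 0.1155, 0.1029]
tool_rot: [0.0, 0.922, 0.386, 0.001]
force: [4.6, 0.7, 3.9]
grip_width: 0.001
grasp_force: 2.3
time_s: 9.95
ee_pos: [0.527, 0.1149, 0.1026]
tool_rot: [0.0, 0.922, 0.386, 0.002]
force: [8.4, 3.7, 4.2]
grip_width: 0.002
grasp_force: 5.0
```

```bash
python3 -m handwheel '[[[0.6,0,-0.4],0],[[0.6,0,-4],0],[[0.6,0,-7],0],[[0.6,0,-7],0]]' 8.5 60; python3 - <<'E'
from h import *
print(to(C(mod(.11,.021)-[0,0,.017])))
for c in('top','scene'):
    s=viewer.snapshot(c);print([(x['location'],x['score']) for x in place_of(c,'handle_bar')], proj(s,C(mod(.11,.021))))
s=viewer.snapshot('scene')
cv2.imwrite('pics/scene5.png',cv2.resize(s['img'][160:310,250:450],None,fx=4,fy=4,interpolation=cv2.INTER_CUBIC))
E
```

```text
time_s: 10.45
ee_pos: [0.5305, 0.119, 0.1735]
tool_rot: [0.0, 0.922, 0.386, 0.001]
force: [-0.4, -0.5, -0.0]
grip_width: 0.85
grasp_force: 0.0
(array([-2.23, -1.17,  8.72]), np.float64(0.0))
[] [293.69796053 268.87586505]
[([333.6, 233.3], 0.73)] [332.84246291 229.56652008]
```

View pics/scene5.png

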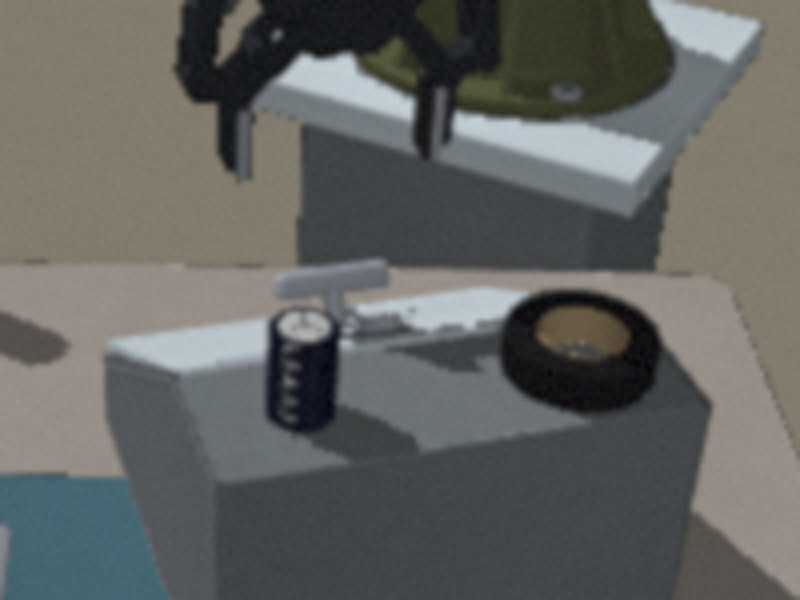

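The bar lies across the lid, centred at crop (331,280), which is scene (332.8,230) and matches the model. Next is gripping it by its ends.

```bash
python3 -m handwheel '[[[-2.2,-1.2,0],0],[[-2.2,-1.2,0],0],[[-2.2,-1.2,5],0],[[-2.2,-1.2,7.5],0],[[-2.2,-1.2,7.5],0]]'; python3 -m handwheel '[[[0,0,0.6],0],[[0,0,1.2],0],[[0,0,1.2],0]]'
```

```text
time_s: 11.32
ee_pos: [0.5055, 0.1115, 0.095]
tool_rot: [-0.0, 0.922, 0.386, -0.002]
force: [-0.4, 0.2, 0.8]
grip_width: 0.995
grasp_force: 0.0
time_s: 11.7
ee_pos: [0.5061, 0.1116, 0.0847]
tool_rot: [-0.0, 0.922, 0.386, 0.0]
force: [-0.5, -0.2, -0.2]
grip_width: 0.994
grasp_force: 0.0
```

```bash
python3 -m handwheel '[[[0,0,0],0],[[0,0,0],0],[[0,0,0],0],[[0,0,0],0]]' 5.6 60;  python3 - <<'E'
from h import *
s=sense();print(s['grip_width']*8.54,lidc(s['ee_pos']),s['ft_torque'])
E
```

```text
time_s: 12.2
ee_pos: [0.5076, 0.1107, 0.0858]
tool_rot: [0.001, 0.922, 0.386, 0.002]
force: [6.9, -9.2, 2.4]
grip_width: 0.682
grasp_force: 67.2
5.823667710696782 [ 0.11854912 -0.00114114  0.00581326] [-1.48648872 -1.16547434  0.06580915]
```

```bash
python3 - <<'E'
from h import *
for o in [.07,.14,.21,.28,.35,.42,.48,.53]:
    d=(mod(.11,.021,o)-mod(.11,.021))*100; print(o,d.round(2)*[1,1,-1])
E
```

```text
0.07 [-0.23  0.   -0.75]
0.14 [-0.41  0.   -1.51]
0.21 [-0.54  0.   -2.29]
0.28 [-0.61  0.   -3.07]
0.35 [-0.62  0.   -3.85]
0.42 [-0.58  0.   -4.63]
0.48 [-0.5  0.  -5.3]
0.53 [-0.41  0.   -5.85]
```

```bash
python3 -m handwheel '[[[-0.1,0.1,-0.37],0],[[-0.23,0.1,-0.75],0],[[-0.32,0.1,-1.13],0],[[-0.41,0.1,-1.5],0],[[-0.41,0.1,-1.5],0]]'; python3 - <<'E'
from h import *
s=sense();print(lidc(s['ee_pos']),s['ft_torque'],s['force']); S=viewer.snapshot('scene');print([(x['location'],x['score']) for x in place_of('scene','handle_bar')], proj(S,C(mod(.11,.021,.14))),proj(S,C(mod(.11,.021))))
E
```

```text
time_s: 12.82
ee_pos: [0.5047, 0.1077, 0.0997]
tool_rot: [0.001, 0.922, 0.386, 0.001]
force: [8.7, -1.1, -7.5]
grip_width: 0.683
grasp_force: 68.1
[ 0.11521291 -0.00119592  0.01994146] [-0.58515971 -1.10986067  0.00273438] [ 8.6892998  -1.05676711 -7.53622414]
[([331.6, 225.7], 0.5)] [332.59017516 222.1897317 ] [332.84246291 229.56652008]
```

```bash
python3 -m handwheel '[[[-0.08,0,-0.4],0],[[-0.13,0,-0.8],0],[[-0.17,0,-1.2],0],[[-0.2,0,-1.6],0],[[-0.21,0,-2],0],[[-0.21,0,-2.35],0],[[-0.2,0,-2.7],0],[[-0.17,0,-3.1],0],[[-0.13,0,-3.5],0],[[-0.08,0,-3.9],0],[[0,0,-4.35],0],[[0,0,-4.35],0],[[0,0,-4.35],0]]'; python3 - <<'E'
from h import *
s=sense();print(lidc(s['ee_pos']),loc(s['ee_pos']),s['force']); S=viewer.snapshot('scene');print([(x['location'],x['score']) for x in place_of('scene','handle_bar')], proj(S,C(mod(.11,.021,.53))))
cv2.imwrite('pics/scene6.png',cv2.resize(S['img'][130:310,230:450],None,fx=3,fy=3,interpolation=cv2.INTER_CUBIC))
E
```

```text
time_s: 14.55
ee_pos: [0.504, 0.1071, 0.1425]
tool_rot: [0.001, 0.923, 0.386, -0.0]
force: [6.9, -5.1, -11.4]
grip_width: 0.685
grasp_force: 68.6
[ 0.09460803 -0.00113947  0.05749013] [-0.07617802 -0.00113947  0.14248389] [  6.89332786  -5.14793189 -11.42855396]
[([344.8, 231.8], 0.67), ([334.7, 208.0], 0.59)] [333.66633357 203.4277034 ]
```

View pics/scene6.png

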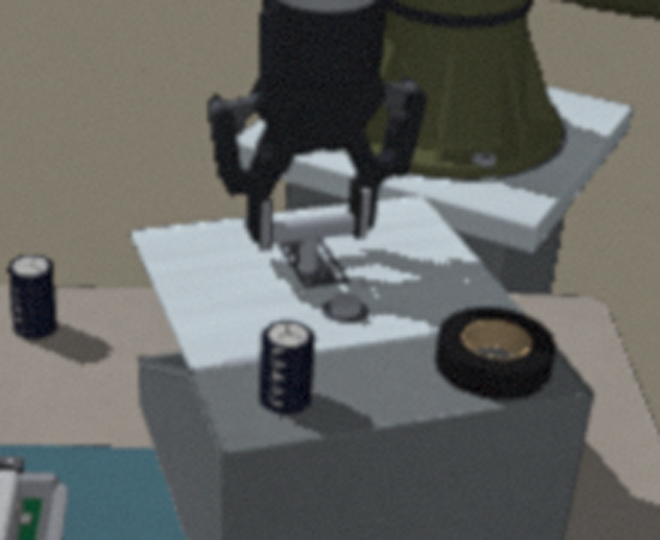

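The lid stands about level and its bar, at scene (334,204), matches the model for 0.53 rad. I'll release it and retreat straight up.

```bash
python3 -m handwheel '[[[0,0,0],0],[[0,0,0],0],[[0,0,0],0],[[0,0,0],0],[[0,0,-1],0],[[0,0,-3],0],[[0,0,-6],0],[[0,0,-10],0],[[0,0,-10],0]]' 8.5; python3 -m handwheel '[[[-4,3,-2],0],[[-8,7,-2],0],[[-12,12,-2],0],[[-12,18,-2],0],[[-12,24,-2],0],[[-12,24,-2],0],[[-12,24,-2],0],[[-12,24,-2],0]]'
python3 - <<'E'
from h import *
for c in('top','scene'):
    S=viewer.snapshot(c)
    for n in ('handle_bar','lid_lip','button_top'):
        print(c,n,[(x['location'],round(x['score'],2)) for x in place_of(c,n)[:2]],[proj(S,C(mod(*{'handle_bar':(.11,.021),'lid_lip':(.176,0),'button_top':(.038,.008)}[n],o))).round(1) for o in(.45,.52,.59)])
    cv2.imwrite(f'pics/{c}7.png',cv2.resize(S['img'][160:320,180:420],None,fx=2.5,fy=2.5,interpolation=cv2.INTER_CUBIC))
cv2.imwrite('pics/b7.png',cv2.resize(np.vstack([cv2.imread('pics/top7.png'),cv2.imread('pics/scene7.png')]),None,fx=.75,fy=.75))
print(sense()['force'])
E
```

```text
time_s: 15.78
ee_pos: [0.5049, 0.1082, 0.2467]
tool_rot: [0.001, 0.922, 0.386, 0.003]
force: [-0.4, -0.1, -0.8]
grip_width: 0.995
grasp_force: 0.0
time_s: 16.77
ee_pos: [0.5902, -0.1451, 0.2638]
tool_rot: [0.0, 0.922, 0.386, 0.0]
force: [0.2, 0.1, 0.0]
grip_width: 1.001
grasp_force: 0.0
top handle_bar [([294.9, 268.5], 0.65)] [array([295.4, 270.8]), array([294.9, 270.4]), array([294.2, 269.7])]
top lid_lip [([315.7, 291.7], 0.58)] [array([319.4, 293.4]), array([319.9, 293.9]), array([320. , 294.1])]
top button_top [] [array([267.9, 244.7]), array([267.7, 244.5]), array([267.3, 244.2])]
scene handle_bar [([334.3, 210.1], 0.85)] [array([333.2, 207. ]), array([333.6, 203.9]), array([334.1, 200.9])]
scene lid_lip [([325.0, 201.8], 0.66)] [array([323.4, 202.6]), array([323.5, 197.4]), array([323.8, 192.3])]
scene button_top [([346.7, 233.3], 0.59)] [array([345. , 229.9]), array([345.2, 228.9]), array([345.4, 227.8])]
[ 0.10351512 -0.34352535  0.484585  ]
```

View pics/b7.png

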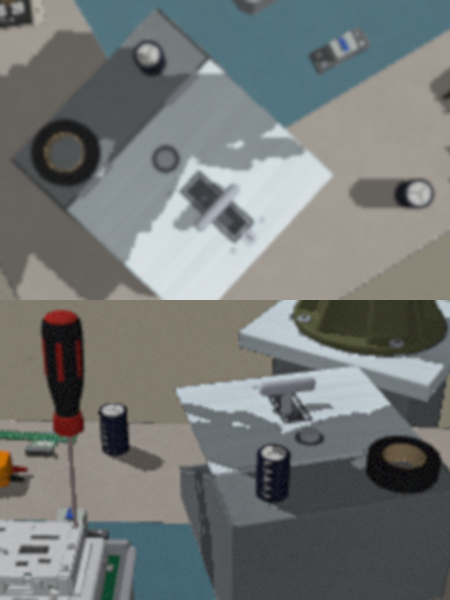

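```bash
python3 - <<'E'
from h import *
S=viewer.snapshot('scene')
for o in(.42,.47,.52,.57): print(o,[proj(S,C(mod(.176,0,o)+[0,y,0])).round(1) for y in(-.11,.11)],proj(S,C(mod(.11,.021,o))).round(1))
E
```

```text
0.42 [array([272.3, 210.9]), array([371.7, 199.1])] [333.1 208.4]
0.47 [array([272.2, 207.1]), array([371.9, 195.4])] [333.3 206.1]
0.52 [array([272. , 203.3]), array([372.3, 191.7])] [333.6 203.9]
0.57 [array([271.9, 199.6]), array([372.7, 188.2])] [333.9 201.7]
```

My estimate is 0.46–0.50 rad, slightly under level. There is plenty of time, so I'll re-grip and raise it a few millimetres.

```bash
python3 - <<'E'
from h import *
print(to(np.array([.504,.1071,.2467])),to(np.array([.504,.1071,.1425])))
E
```

```text
(array([ 11.94, -23.92,   1.66]), np.float64(0.0)) (array([ 11.94, -23.92,  12.08]), np.float64(0.0))
```

```bash
python3 -m handwheel '[[[3,-6,0],0],[[6,-12,0],0],[[9,-18,0],0],[[12,-23.9,0],0],[[12,-23.9,0],0],[[12,-23.9,4],0],[[12,-23.9,8],0],[[12,-23.9,11],0],[[12,-23.9,12],0],[[12,-23.9,12],0]]' 8.5; python3 -m handwheel '[[[0,0,0],0],[[0,0,0],0],[[0,0,0],0],[[0,0,0],0]]' 5.6 60; python3 -m handwheel '[[[0,0,-0.3],0],[[0.05,0,-0.5],0],[[0.05,0,-0.5],0],[[0.05,0,-0.5],0]]'
```

```text
time_s: 18.48
ee_pos: [0.5049, 0.107, 0.1434]
tool_rot: [0.0, 0.923, 0.386, -0.0]
force: [-0.2, 0.0, 0.8]
grip_width: 0.995
grasp_force: 0.0
time_s: 18.98
ee_pos: [0.5048, 0.1074, 0.1436]
tool_rot: [0.0, 0.922, 0.386, 0.0]
force: [-1.5, 2.2, 2.6]
grip_width: 0.681
grasp_force: 67.3
time_s: 19.48
ee_pos: [0.5049, 0.1078, 0.1472]
tool_rot: [-0.0, 0.922, 0.386, -0.0]
force: [5.5, 3.5, -10.6]
grip_width: 0.683
grasp_force: 67.6
```

```bash
python3 -m handwheel '[[[0,0,0],0],[[0,0,0],0],[[0,0,0],0],[[0,0,0],0],[[0,0,-1],0],[[0,0,-3],0],[[0,0,-6],0],[[0,0,-10],0],[[0,0,-10],0],[[-4,3,-12],0],[[-8,7,-12],0],[[-12,12,-12],0],[[-12,18,-12],0],[[-12,24,-12],0],[[-12,24,-12],0],[[-12,24,-12],0]]' 8.5
python3 - <<'E'
from h import *
S=viewer.snapshot('scene')
for n in ('handle_bar','lid_lip','small_capacitor_mid'):print(n,[(x['location'],round(x['score'],2)) for x in place_of('scene',n)[:2]])
cv2.imwrite('pics/s8.png',cv2.resize(S['img'][180:300,250:410],None,fx=4,fy=4,interpolation=cv2.INTER_CUBIC))
print(sense()['force'])
E
```

```text
time_s: 21.48
ee_pos: [0.5913, -0.146, 0.2675]
tool_rot: [-0.0, 0.922, 0.386, -0.0]
force: [0.8, 1.5, 0.2]
grip_width: 0.998
grasp_force: 0.0
handle_bar [([337.9, 204.3], 0.76)]
lid_lip [([326.0, 198.3], 0.63)]
small_capacitor_mid [([324.4, 251.3], 0.91)]
[-0.08241987  0.08707972 -0.16684629]
```

View pics/s8.png

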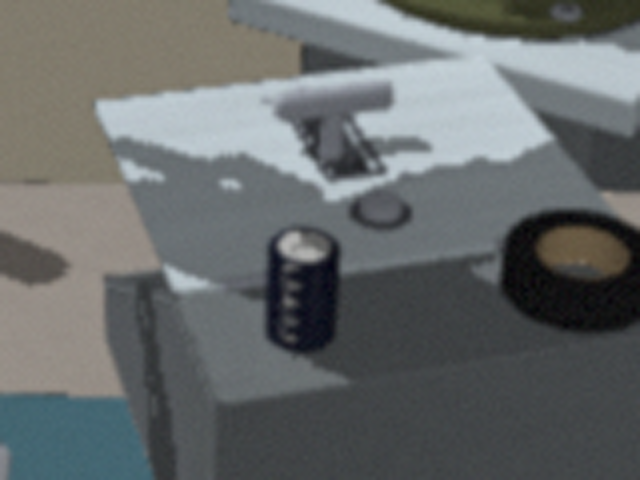

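The lip's right corner is now at scene (274,205.5), about 0.50–0.52 rad. The handle is still out and across the lid, and the shelf items are undisturbed.

```bash
python3 -c "
from station import *
print(close_job())"
```

```text
the job is handed in; nothing more can be done
None
```

The job is handed in after about 21.5 s: I pressed the button, the handle popped out and I turned it to its stop, and the lid is standing open at roughly level (about 0.50–0.52 rad by camera) with the robot clear and the tape roll, relay and capacitors not touched by the robot.

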